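# Switch off a field tester and pop its battery hatch

## Task

The field tester's batteries are to be changed: with a fingertip press down the raised near half of its rocker switch to turn it off, then press the ribbed pad of the larger (battery) hatch once, all the way in, and let go, so that the hatch springs up by itself. Keep clear for a couple of seconds and see that it stays open; a second press would shut it again. Touch only: grip, pull or lift nothing, leave the small fuse hatch and the range selector as they are, and do not shift the tester or the things lying on and around it.

Things in the scene. Friction and masses are not known exactly. Their poses are not given: they have to be found in the camera images.
- tester: portable field tester: grey case 240 (x) x 300 (y) x 105 mm, 4.5 kg, loose on the bench, control panel upwards. Origin: centre of its underside; z up, x from its near (handle) edge to its far edge, y left. Panel 105 mm up, rim 3 mm higher. On it, x, y in mm: rocker (-65, 0); battery hatch x -88 to 4, y -143 to -47; fuse hatch x 40 to 92, y -120 to -70; selector (-60, 88); screen (58, 85)
- rocker_near (a point): middle of the near half of the black V-faced power rocker (36 mm long in the tester's x, 24 wide), 11 mm from its pivot. On: this half is raised, sloping up 0.44 rad to its near edge, 20 mm above the panel. Pressed straight down (about 3 N) it turns until this face is level, 12 mm above the panel, at its stop, and stays: off. The bezel is only 4 mm high, so a finger may overlap the edge
- power_rocker (a joint): rocker switch angle, rad: 0 on (near half raised), 0.44 off (near half pressed down and level); friction keeps it where it is left
- battery_hatch_pad (a point): centre of the ribbed rubber press pad (24 x 34 mm) on the top of the battery hatch, 77 mm from its hinge, by its free edge, the one nearest the tester's near (handle) edge. The hatch is a flat grey cap, 92 (x) x 96 (y) mm, its top 14 mm above the panel when shut, hinged along its far edge, with a push-push catch under the free edge
- battery_hatch (a joint): hatch angle, rad: 0 shut; pressed in negative, stop at -0.054 (4.1 mm down at the pad, about 3 N); 0.70 sprung open at its stop, free edge 70 mm above the panel. Pressed beyond -0.042 (3.2 mm at the pad) and let go, it swings up in about a second and a spring holds it there. After a shorter press it stays caught: press again. Pressing the open hatch down and in shuts it
- battery_hatch_cam (a joint): place of the catch's indexing cam under the battery hatch, m (hardly visible): 0 caught as at the start, about 0.0023 while held pressed in, about 0.0037 after one press and release (hatch free), above 0.005 once pressed in a second time, 0.006 caught again
- fuse_hatch_pad (a point): centre of the press pad (15 x 22 mm) of the small fuse hatch (52 x 50 mm cap, same make, behind the battery hatch); to be left alone
- fuse_hatch (a joint): fuse hatch angle, rad: 0 shut, negative pressed in (stop at -0.10), 0.70 open; to be left shut
- selector_tip (a point): pointer end of the black rotary range selector (38 mm across, top 22 mm above the panel), 18 mm from its axis; to be left as set
- tape_roll: roll of black insulating tape, 48 mm across, 18 mm high, lying loose on the panel behind the rocker; origin at the centre of its underside
- cell_a: spare D-size battery, 33 mm across, 60 mm high, standing on the bench to the right of the tester; origin at the centre of its underside
- cell_b: a second spare battery like cell_a beside it
- screwdriver: screwdriver with a red handle lying on the bench to the left of the tester, along its x
- meter: yellow hand-held multimeter lying face up, 150 x 74 x 36 mm; origin under its centre
- solder_reel: aluminium-coloured reel, 60 mm across, 42 mm high, standing on its flange; origin under its centre
- parts_bin: open yellow plastic bin with screws, 120 x 100 x 50 mm; origin under its centre

How it is judged (in metres and radians):
On the way, in this order (a step that is already met when the one before it is completed fails the run):
1. the rocker's near half is pressed down: the tester is off (value of joint power_rocker above 0.36 rad), for 0.1 s.
2. the battery hatch is pressed in at its latch (value of joint battery_hatch below -0.035 rad), for 0.02 s.
3. the battery hatch has sprung open and stays up for a second with nothing touching the tester (value of joint battery_hatch between 0.6 and 0.75 rad and value of joint battery_hatch_cam between 0.0025 and 0.0048 m and contact force between each of the fingers, the arm and tester below 0.05 N), for 1 s.
At the end, for the whole second after the job is handed in: The rocker is off (at least 0.36 of 0.44 rad), the battery hatch stands open at rest (at least 0.6 of 0.70 rad) after a single press, untouched, the fuse hatch is shut and the tester stands flat and still (value of joint power_rocker above 0.36 rad and value of joint battery_hatch between 0.6 and 0.75 rad and value of joint battery_hatch_cam between 0.0025 and 0.0048 m and velocity of joint battery_hatch between -0.1 and 0.1 rad/s and value of joint fuse_hatch between -0.03 and 0.03 rad and angle between tester's own z axis and vertical below 0.05 rad and linear speed of tester below 0.02 m/s).
It fails at once if the battery hatch opened while the tester was still on (value of joint battery_hatch above 0.1 rad and value of joint power_rocker below 0.3 rad).
It fails at once if the battery hatch was pressed in a second time after its release, or pushed, pulled or levered with the fingers (more than 15 N) while up (value of joint battery_hatch_cam above 0.0048 m or (value of joint battery_hatch_cam above 0.0029 m and value of joint battery_hatch below -0.01 rad) or (value of joint battery_hatch above 0.15 rad and contact force between the fingers and tester above 15 N)).
It fails at once if the fuse hatch was pressed or opened, or the range selector turned (value of joint fuse_hatch below -0.03 rad or value of joint fuse_hatch above 0.05 rad or distance of selector_tip from where it was at the start of the episode above 0.012 m).
It fails at once if the tester was shoved, lifted or tipped (more than 12 mm) (distance of tester from where it was at the start of the episode above 0.012 m or angle between tester's own z axis and vertical above 0.1 rad).
It fails at once if a thing lying about was moved (more than 25 mm), lifted or knocked over (distance of any of cell_a, cell_b, tape_roll, screwdriver, meter, solder_reel, parts_bin from where it was at the start of the episode above 0.025 m or angle between any of cell_a, cell_b, tape_roll, solder_reel, parts_bin's own z axis and vertical above 0.4 rad).
It also fails if it takes over 37 s, if anything falls off the work surface, if the arm or the gripper's body presses on something with over 40 N, if the wrist force passes 120 N, or if a joint passes its speed limit or range.

## Robot

A 6-joint arm with a two-finger parallel gripper is mounted at the origin on the work surface. World frame = base frame: x ahead of the robot, y to its left, z up, the work surface at z = 0. Lengths are in m, angles in degrees, forces in N, time in s.
With the tool pointing down it reaches from about 0.4 to 0.825 m from the base axis. Payload 7 kg.
Tool frame: the origin (TCP) lies midway between the tips of the shut fingers; the grasp point (between the pads) lies 19 mm behind it; z points along the fingers, y is the line along which they close (so a half turn about z gives the same grasp; the last joint's range is limited). The gripper opens to 88 mm and grips with 3 to 60 N. Pads are 19 mm wide; open, the fingers measure 130 mm over their backs; the gripper's body (78 mm by 193 mm) begins 47 mm behind the grasp point.
Start: joints at [-50.816, 20.546, 0.682, 0, -70.136, -16.507], TCP at [0.26, -0.623, 0.227] pointing down, gripper open.
Joint ranges: [-176.03, 176.03], [-82.01, 121.73], [-58.28, 71.71], [-173.87, 95.51], [-174.79, -0.11], [-173.66, 173.66]. Speed limits (degrees/s): [136.94, 136.94, 172.46, 180, 180, 180].

## Interface

Orientations are given as [roll, pitch, yaw] about the fixed x, y, z axes, in that order (R = Rz(yaw) Ry(pitch) Rx(roll)).
In Python, from plant import r gives the robot as it stands.
- The arm moves only by the tool drive_tool, never from a script. Its argument "commands" is a list of rows, each an object of numbers: "hand": the closure, from 0 (fully open) to 1 (shut); "tx", "ty", "tz": the shift along the world's x, y, z scaled (see below); "turn": the turn about the world's z scaled (see below). A call has 1 to 10 rows; each row is the pose to reach, as a shift and turn from the pose commanded when the call began; what a row does not reach only later rows make up. The controller multiplies each number of a shift by 0.6 m and each number of a turn by 90 degrees. A row lasts 1/10 s, in which the tool goes at most 50 mm and 8.59 degrees, less where a joint would pass 70% of its speed; a pose out of reach is approached as far as the arm can. A call with a number of a shift or a turn outside -1 to 1 is refused whole. A call with a gripper value outside its range is refused whole. The fingers move at their own pace and stop on an object; "grip_force" is the grip in N (left out, the last holds). Time passes only in rows, so rows that repeat a pose let the fingers close. It gives the time, the measured TCP pose, the force, the opening and the grip force at its end, in the units of the state.
- r.get_state(): the state, without advancing time (a new reading comes with each control period).
- r.capture(name): name is "side" or "top" or "wrist"; returns a dict with "frame" (480x640x3 uint8, red, green, blue), "fx", "fy", "cx", "cy" (pixels), "world_from_camera" (4x4, takes a point from camera to world coordinates); the wrist camera has in their place "T_tool_cam" (4x4, takes a point from camera to tool coordinates, whose origin is the TCP and whose axes are the flange's). Camera axes: x right, y down, z forward; pixel columns grow to the right and rows downward; lengths in m; the calibration is good to about 2 mm. A picture is of the moment at which its call begins: read the wrist's pose just before it. There is no depth.
- r.close_job(): hands the job in; it is judged then, once.
Trained networks look in the newest picture that a camera, given by its name, has taken for a name from the list of things; names that differ only in an ending like _2 or _b are one class to them, and where a whole thing is asked for, a point or a joint stands for the part that bears it (a point fixed in the world has none). Each returns a list of dicts, best first, with "score" (0 to 1); they miss things now and then, are a little off and sometimes report something else, mostly with a low value. They report only what shows in the picture. A call takes as long as a camera call.
- r.trace(label, camera): "pixels" (480x640 bool, what is visible of it) and "extent" ([left, top, right, bottom] in pixels, round what is visible of it).
The state is a dict: "time_s": time; "joints": joint angles; "qd": joint speeds; "joint_torque": joint torques, N m; "tcp_pos": TCP position; "eef_rot": TCP orientation; "contact_force": force on the tool from outside, world axes, zero at the start; "moment": the same for the moment, N m; "gripper_width": finger opening in m; "gripper_force": force on a finger pad.
Only numpy, scipy, OpenCV 4.12 (cv2) and the standard library are available. Lean on these libraries where they do the work, as an engineer would, in place of code of your own. Each camera call takes 0.05 s, during which the arm holds its last target. There are 200 camera calls.

## Working session

There is one attempt and no reset: what is moved stays moved. The work goes in short steps, Python scripts to look and compute and a tool call to move; the robot and the scene stay as the last step left them, time stands still between calls to the robot, and variables do not carry over. Pictures are saved under pics/ and viewed, at most 10 in all, crops included, and the job is handed in when it is done.

Besides the shell and the picture viewer there is one more tool, called after "Request:" as name(argument=value, ...), one argument or row to a line, values as JSON. drive_tool: Moves the arm, as the interface text tells. Its arguments: {"type":"object","properties":{"commands":{"type":"array"},"grip_force":{"type":"number"}},"required":["commands"]}

```bash
mkdir -p pics; cat > h.py <<'E'
from plant import r
import numpy as np, cv2
def ray(c,uv):
    T=np.array(c["world_from_camera"]);d=T[:3,:3]@np.array([(uv[0]-c["cx"])/c["fx"],(uv[1]-c["cy"])/c["fy"],1]);return T[:3,3],d
def at(c,uv,z):
    o,d=ray(c,uv);return o+d*(z-o[2])/d[2]
E
python3 - <<'E'
from h import *
for n in ("top","side"):
    c=r.capture(n);cv2.imwrite(f"pics/{n}1.png",c["frame"][:,:,::-1])
    print(n,np.round(c["world_from_camera"],3).tolist(),c["fx"])
    for l in ("tester","rocker_near","power_rocker","battery_hatch_pad","battery_hatch","fuse_hatch_pad","fuse_hatch","tape_roll","selector_tip","cell_a"):
        for o in r.trace(l,n)[:2]:
            v,u=np.nonzero(o["pixels"]);p=(u.mean(),v.mean())
            print(l,round(o["score"],2),np.round(o["extent"]),np.round(p,1),np.round(at(c,p,.117),3))
print(r.get_state())
E
```

```text
top [[0.007, -0.997, 0.082, 0.492], [-1.0, -0.007, 0.0, 0.019], [0.001, -0.082, -0.997, 1.521], [0.0, 0.0, 0.0, 1.0]] 581.946707066704
tester 0.55 [246. 193. 381. 303.] [312.6 246.7] [0.569 0.038 0.117]
rocker_near 0.44 [306. 266. 316. 278.] [314.5 271.2] [0.51  0.033 0.117]
rocker_near 0.44 [274. 264. 284. 281.] [278.  272.1] [0.507 0.121 0.117]
battery_hatch_pad 0.55 [334. 240. 374. 282.] [352.9 258.6] [ 0.541 -0.059  0.117]
battery_hatch 0.93 [331. 236. 376. 280.] [352.8 258.7] [ 0.541 -0.059  0.117]
battery_hatch 0.65 [274. 264. 288. 278.] [278.  272.1] [0.507 0.121 0.117]
fuse_hatch_pad 0.87 [340. 200. 359. 226.] [349.3 213.6] [ 0.65  -0.05   0.117]
fuse_hatch 0.52 [480. 281. 522. 344.] [500.9 312. ] [ 0.416 -0.414  0.117]
tape_roll 0.66 [300. 223. 321. 245.] [310.6 233.2] [0.602 0.044 0.117]
tape_roll 0.5 [309. 265. 318. 277.] [314.5 271.1] [0.51  0.033 0.117]
selector_tip 0.67 [274. 263. 286. 280.] [277.9 271.8] [0.508 0.122 0.117]
cell_a 0.73 [387. 258. 399. 275.] [393.3 266.3] [ 0.523 -0.156  0.117]
cell_a 0.46 [381. 214. 398. 229.] [390.3 220.9] [ 0.633 -0.149  0.117]
side 
[... 868 characters left out ...]
17 0.117]
{'time_s': 1.1, 'joints': array([-5.08143803e+01,  2.05456899e+01,  6.82428037e-01, -6.98092808e-05,
       -7.01345825e+01, -1.65071034e+01]), 'qd': array([-0.1654465 , -0.03307914,  0.00353748, -0.04452406,  0.06796114,
       -0.14540883]), 'joint_torque': array([ 7.99309419e-05, -5.82403529e+01,  2.93300611e+01,  7.00256512e+00,
        1.23604696e-02,  1.31043102e-06]), 'tcp_pos': array([ 0.2602381 , -0.62280668,  0.22657217]), 'eef_rot': array([-1.79997952e+02,  6.75456196e-04, -1.57321507e+02]), 'contact_force': array([-0.81772037, -0.07762307,  0.15404165]), 'moment': array([-0.00097896,  0.01341   , -0.0108371 ]), 'gripper_force': 0.0, 'gripper_width': 0.08772431148005232}
```

```bash
python3 - <<'E'
import cv2
a=cv2.imread("pics/top1.png")[170:320,220:420];b=cv2.imread("pics/side1.png")[180:350,200:420]
cv2.imwrite("pics/v1.png",cv2.vconcat([cv2.resize(a,(400,300),interpolation=2),cv2.resize(b,(400,300),interpolation=2)]) if 0 else cv2.hconcat([cv2.resize(a,(400,300),interpolation=2),cv2.resize(b,(400,300),interpolation=2)]))
E
```

```text
(no output)
```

View pics/v1.png

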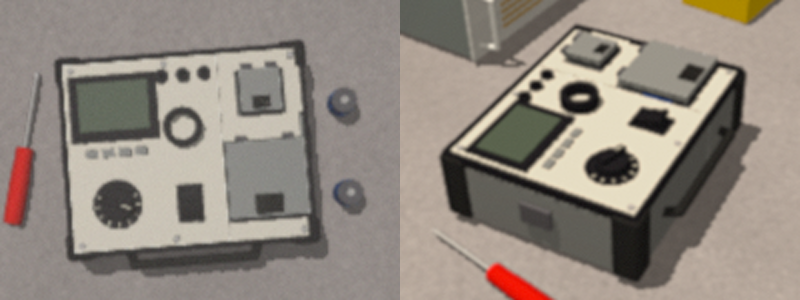

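View pics/top1.png

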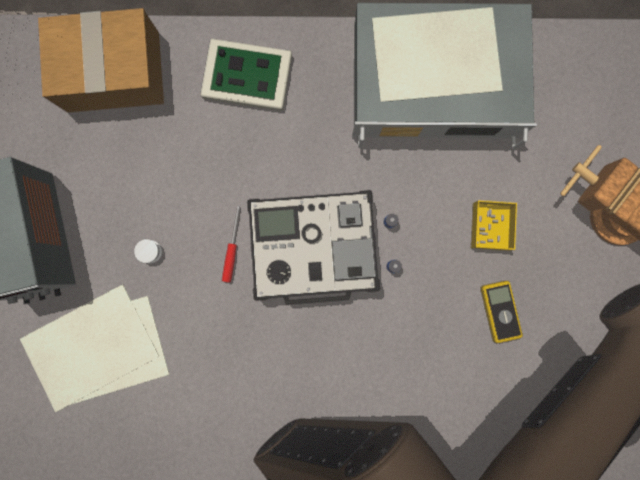

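The pictures show the tester upright, turned slightly left. In the left crop the rocker is at (190,202), the big hatch at (267,178) with its pad at (270,203), and the tape behind the rocker. The detections agree with this, except that the networks mistake the selector for a rocker or hatch once each. Next I fit the tester pose.

```bash
python3 - <<'E'
from h import *
from scipy.optimize import least_squares
F={"rocker_near":((-65,0),.118),"battery_hatch":((-42,-95),.117),"fuse_hatch_pad":((66,-95),.117),"selector_tip":((-60,88),.121)}
obs=[]
for n in ("top","side"):
    c=r.capture(n)
    for l,(m,z) in F.items():
        best=None
        for o in r.trace(l,n)[:4]:
            v,u=np.nonzero(o["pixels"]);p=at(c,(u.mean(),v.mean()),z)[:2]
            g=np.array([.575,.033])+np.array(m)/1000
            if np.linalg.norm(p-g)<.04 and best is None: best=p
        if best is not None: obs.append((n+l,np.array(m)/1000,best))
def M(q,m): c,s=np.cos(q[2]),np.sin(q[2]);return q[:2]+np.array([[c,-s],[s,c]])@m
for sel in ("top","side",""):
    ob=[o for o in obs if o[0].startswith(sel)]
    f=least_squares(lambda q:np.concatenate([M(q,m)-p for _,m,p in ob]),[.575,.033,.08],loss="soft_l1",f_scale=.003)
    print(sel,np.round(f.x[:2],4),np.degrees(f.x[2]),np.round([np.linalg.norm(M(f.x,m)-p)*1000 for _,m,p in ob],1))
q=f.x
for n,m in(("rock",(-.078,0)),("pad",(-.073,-.095)),("mid",(-.07,-.04))):print(n,M(q,np.array(m)))
E
```

```text
top [0.5755 0.0383] 4.983665468657814 [0.7 0.3 0.6]
side [0.5724 0.0405] 5.191058775020476 [2.3 0.3 1.3 4. ]
 [0.574  0.0394] 4.957284843864996 [1.3 2.1 2.3 0.7 1.3 1.1 5.9]
rock [0.4963176  0.03269825]
pad [ 0.50950814 -0.06151433]
mid [ 0.5077442  -0.00646082]
```

Request:
drive_tool(
  commands=[
    {"hand": 1,"tx": 0.36,"ty": 1.0,"tz": 0,"turn": -0.197},
    {"hand": 1,"tx": 0.36,"ty": 1.0,"tz": 0,"turn": -0.197},
    {"hand": 1,"tx": 0.36,"ty": 1.0,"tz": 0,"turn": -0.197},
    {"hand": 1,"tx": 0.36,"ty": 1.0,"tz": 0,"turn": -0.197},
    {"hand": 1,"tx": 0.36,"ty": 1.0,"tz": 0,"turn": -0.197},
    {"hand": 1,"tx": 0.36,"ty": 1.0,"tz": 0,"turn": -0.197},
    {"hand": 1,"tx": 0.36,"ty": 1.0,"tz": 0,"turn": -0.197},
    {"hand": 1,"tx": 0.36,"ty": 1.0,"tz": 0,"turn": -0.197},
    {"hand": 1,"tx": 0.36,"ty": 1.0,"tz": 0,"turn": -0.197},
    {"hand": 1,"tx": 0.36,"ty": 1.0,"tz": 0,"turn": -0.197},
  ],
  grip_force=10,
)

```text
time_s: 2.6
tcp_pos: [0.4294, -0.1518, 0.2271]
eef_rot: [-180.0, 0.1, -175.0]
contact_force: [1.3, -0.9, 0.5]
gripper_width: 0.0135
gripper_force: 0.0
```

Request:
drive_tool(
  commands=[
    {"hand": 1,"tx": 0.112,"ty": 0.306,"tz": -0.05},
    {"hand": 1,"tx": 0.112,"ty": 0.306,"tz": -0.05},
    {"hand": 1,"tx": 0.112,"ty": 0.306,"tz": -0.05},
    {"hand": 1,"tx": 0.112,"ty": 0.306,"tz": -0.05},
    {"hand": 1,"tx": 0.112,"ty": 0.306,"tz": -0.05},
    {"hand": 1,"tx": 0.112,"ty": 0.306,"tz": -0.05},
    {"hand": 1,"tx": 0.112,"ty": 0.306,"tz": -0.05},
  ],
)

```text
invalid input
```

```bash
python3 - <<'E'
from h import *
s=r.get_state();print(s["time_s"],s["tcp_pos"],s["eef_rot"],s["contact_force"],s["gripper_width"])
c=r.capture("wrist");a=c["frame"][:,:,::-1];print(np.round(c["T_tool_cam"],3),c["fx"])
b=r.capture("side")["frame"][:,:,::-1][130:370,160:480]
cv2.imwrite("pics/v2.png",cv2.hconcat([cv2.resize(a,(400,300)),cv2.resize(b,(400,300))]))
E
```

```text
2.6 [ 0.42944204 -0.15178168  0.22712353] [-1.79994602e+02  8.12597128e-02 -1.75047497e+02] [ 1.31988396 -0.93194394  0.50902706] 0.013472841794938474
[[-0.    -0.956 -0.294  0.079]
 [ 1.     0.    -0.001 -0.   ]
 [ 0.001 -0.294  0.956 -0.159]
 [ 0.     0.     0.     1.   ]] 345.36847159958796
```

View pics/v2.png

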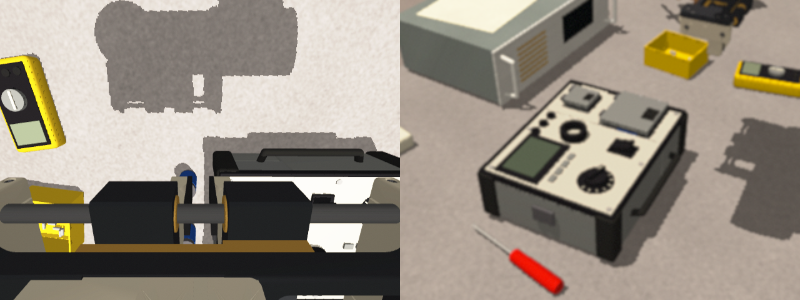

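The wrist picture shows the nearly shut fingers, with the meter and bin to the left and the tester's near edge at (300,160). In the side view nothing has moved. The move was refused, so I'll send it again with all the fields filled in.

Request:
drive_tool(
  commands=[
    {"hand": 1,"tx": 0.112,"ty": 0.306,"tz": -0.05,"turn": 0},
    {"hand": 1,"tx": 0.112,"ty": 0.306,"tz": -0.05,"turn": 0},
    {"hand": 1,"tx": 0.112,"ty": 0.306,"tz": -0.05,"turn": 0},
    {"hand": 1,"tx": 0.112,"ty": 0.306,"tz": -0.05,"turn": 0},
    {"hand": 1,"tx": 0.112,"ty": 0.306,"tz": -0.05,"turn": 0},
    {"hand": 1,"tx": 0.112,"ty": 0.306,"tz": -0.05,"turn": 0},
    {"hand": 1,"tx": 0.112,"ty": 0.306,"tz": -0.05,"turn": 0},
  ],
  grip_force=10,
)

```text
time_s: 3.4
tcp_pos: [0.496, 0.0291, 0.1966]
eef_rot: [-180.0, -0.0, -175.1]
contact_force: [-0.1, -0.1, 0.6]
gripper_width: 0.0004
gripper_force: 0.0
```

```bash
python3 - <<'E'
from h import *
s=r.get_state();print(s["time_s"],s["tcp_pos"],s["eef_rot"],s["contact_force"],s["gripper_width"])
c=r.capture("wrist");a=c["frame"][:,:,::-1]
b=r.capture("side")["frame"][:,:,::-1][150:300,240:440]
cv2.imwrite("pics/v3.png",cv2.hconcat([cv2.resize(a,(400,300)),cv2.resize(b,(400,300))]))
E
```

```text
3.4 [0.49599718 0.02912268 0.19660267] [-1.79991972e+02 -1.61254378e-02 -1.75075889e+02] [-0.08061476 -0.06336824  0.61417512] 0.00040731793098168603
```

View pics/v3.png

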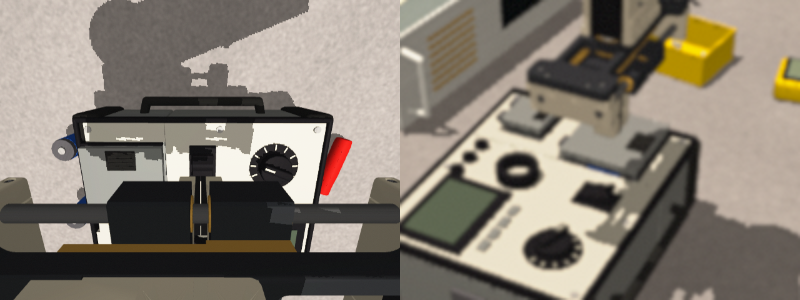

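Wrist view: the rocker is at about (202,160), directly ahead of the fingertips (200,205). The battery pad is at (120,160) and its hatch is shut. I'll cross-check these positions through the wrist calibration.

```bash
python3 - <<'E'
from h import *
from scipy.spatial.transform import Rotation as R
s=r.get_state();T=np.eye(4);T[:3,:3]=R.from_euler("xyz",s["eef_rot"],degrees=True).as_matrix();T[:3,3]=s["tcp_pos"];print(s["tcp_pos"])
c=r.capture("wrist");c["world_from_camera"]=T@np.array(c["T_tool_cam"])
for n in("battery_hatch_pad","rocker_near"):
    for o in r.trace(n,"wrist")[:2]:print(n,o["score"],np.round(o["extent"]))
for p,z in(((192,256),.119),((306,237),.124),((341,237),.124),((323,237),.124)):print(p,np.round(at(c,p,z),4))
a=c["frame"][:,:,::-1][200:320,140:380];cv2.imwrite("pics/v4.png",cv2.resize(a,(720,360),interpolation=2))
E
```

```text
[0.49609512 0.02876563 0.19689914]
battery_hatch_pad 0.68 [128. 234. 264. 325.]
rocker_near 0.84 [306. 244. 342. 285.]
(192, 256) [ 0.5107 -0.0643  0.119 ]
(306, 237) [0.4877 0.0176 0.124 ]
(341, 237) [0.4857 0.042  0.124 ]
(323, 237) [0.4867 0.0294 0.124 ]
```

View pics/v4.png

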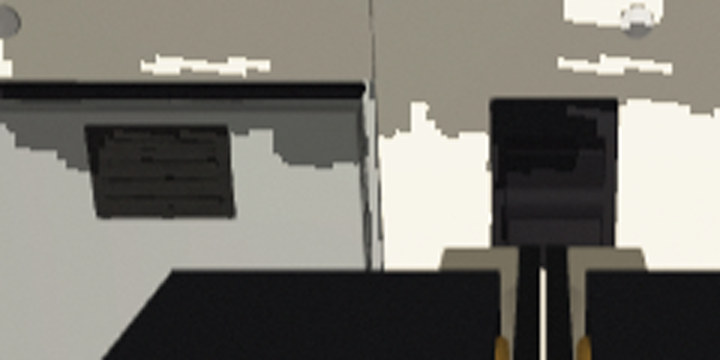

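Request:
drive_tool(
  commands=[
    {"hand": 1,"tx": 0,"ty": 0,"tz": -0.06,"turn": 0},
    {"hand": 1,"tx": 0,"ty": 0,"tz": -0.1,"turn": 0},
    {"hand": 1,"tx": 0,"ty": 0,"tz": -0.117,"turn": 0},
    {"hand": 1,"tx": 0,"ty": 0,"tz": -0.122,"turn": 0},
    {"hand": 1,"tx": 0,"ty": 0,"tz": -0.127,"turn": 0},
    {"hand": 1,"tx": 0,"ty": 0,"tz": -0.131,"turn": 0},
    {"hand": 1,"tx": 0,"ty": 0,"tz": -0.131,"turn": 0},
  ],
  grip_force=10,
)

```text
time_s: 4.35
tcp_pos: [0.4968, 0.03, 0.1185]
eef_rot: [180.0, 0.1, -175.0]
contact_force: [-0.3, -0.5, 1.5]
gripper_width: 0.0006
gripper_force: 0.4
```

Request:
drive_tool(
  commands=[
    {"hand": 1,"tx": 0,"ty": 0,"tz": -0.002,"turn": 0},
    {"hand": 1,"tx": 0,"ty": 0,"tz": -0.003,"turn": 0},
    {"hand": 1,"tx": 0,"ty": 0,"tz": -0.003,"turn": 0},
  ],
  grip_force=10,
)

```text
time_s: 4.65
tcp_pos: [0.4968, 0.03, 0.1172]
eef_rot: [180.0, 0.1, -175.0]
contact_force: [-3.1, 0.3, 10.3]
gripper_width: 0.0003
gripper_force: 4.6
```

Request:
drive_tool(
  commands=[
    {"hand": 1,"tx": 0,"ty": 0,"tz": 0.04,"turn": 0},
    {"hand": 1,"tx": 0,"ty": 0,"tz": 0.083,"turn": 0},
    {"hand": 1,"tx": 0.023,"ty": -0.155,"tz": 0.083,"turn": 0},
    {"hand": 1,"tx": 0.023,"ty": -0.155,"tz": 0.083,"turn": 0},
    {"hand": 1,"tx": 0.023,"ty": -0.155,"tz": 0.083,"turn": 0},
    {"hand": 1,"tx": 0.023,"ty": -0.155,"tz": 0.083,"turn": 0},
  ],
  grip_force=10,
)

```text
time_s: 5.25
tcp_pos: [0.5104, -0.0639, 0.166]
eef_rot: [180.0, 0.0, -175.2]
contact_force: [-0.6, 0.9, -0.2]
gripper_width: 0.0003
gripper_force: 0.0
```

```bash
python3 - <<'E'
from h import *
s=r.get_state();print(s["time_s"],s["tcp_pos"],s["contact_force"])
a=r.capture("wrist")["frame"][:,:,::-1][200:320,240:480]
b=r.capture("side")["frame"][:,:,::-1][180:280,280:400]
cv2.imwrite("pics/v5.png",cv2.hconcat([cv2.resize(a,(400,300)),cv2.resize(b,(400,300),interpolation=2)]))
E
```

```text
5.25 [ 0.51040102 -0.06394176  0.16596142] [-0.62742952  0.87121381 -0.17796626]
```

View pics/v5.png

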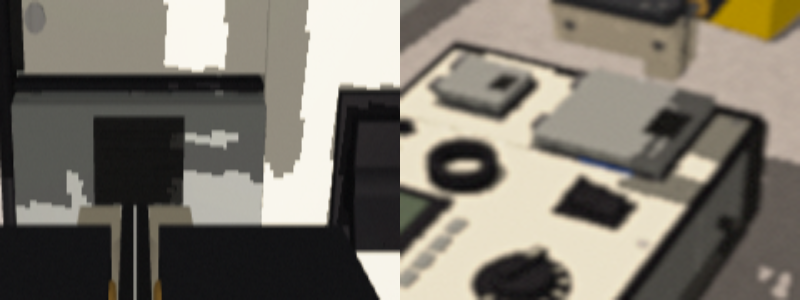

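In the wrist crop the pad (138,160) is in line with the fingers. In the side crop the rocker (595,203) now has its far half raised, so the tester is off. Next is the hatch press.

Request:
drive_tool(
  commands=[
    {"hand": 1,"tx": 0,"ty": 0,"tz": -0.05,"turn": 0},
    {"hand": 1,"tx": 0,"ty": 0,"tz": -0.07,"turn": 0},
    {"hand": 1,"tx": 0,"ty": 0,"tz": -0.075,"turn": 0},
    {"hand": 1,"tx": 0,"ty": 0,"tz": -0.08,"turn": 0},
    {"hand": 1,"tx": 0,"ty": 0,"tz": -0.083,"turn": 0},
    {"hand": 1,"tx": 0,"ty": 0,"tz": -0.083,"turn": 0},
  ],
  grip_force=10,
)

```text
time_s: 5.95
tcp_pos: [0.5104, -0.0629, 0.1167]
eef_rot: [180.0, 0.0, -175.0]
contact_force: [-1.5, 0.5, 2.3]
gripper_width: 0.0005
gripper_force: 1.1
```

Request:
drive_tool(
  commands=[
    {"hand": 1,"tx": 0,"ty": 0,"tz": -0.002,"turn": 0},
    {"hand": 1,"tx": 0,"ty": 0,"tz": -0.003,"turn": 0},
    {"hand": 1,"tx": 0,"ty": 0,"tz": -0.004,"turn": 0},
    {"hand": 1,"tx": 0,"ty": 0,"tz": -0.004,"turn": 0},
  ],
  grip_force=10,
)

```text
time_s: 6.35
tcp_pos: [0.5106, -0.0631, 0.1149]
eef_rot: [180.0, 0.1, -175.0]
contact_force: [-4.5, 2.2, 10.8]
gripper_width: 0.0001
gripper_force: 5.2
```

The hatch is at its stop: 4.1 mm down at about 11 N. I'll let go quickly, straight up and then back.

Request:
drive_tool(
  commands=[
    {"hand": 1,"tx": 0,"ty": 0,"tz": 0.25,"turn": 0},
    {"hand": 1,"tx": 0,"ty": 0,"tz": 0.25,"turn": 0},
    {"hand": 1,"tx": 0,"ty": 0,"tz": 0.25,"turn": 0},
    {"hand": 1,"tx": 0,"ty": -0.1,"tz": 0.35,"turn": 0},
    {"hand": 1,"tx": -0.1,"ty": -0.35,"tz": 0.35,"turn": 0},
    {"hand": 1,"tx": -0.1,"ty": -0.35,"tz": 0.35,"turn": 0},
    {"hand": 1,"tx": -0.1,"ty": -0.35,"tz": 0.35,"turn": 0},
    {"hand": 1,"tx": -0.1,"ty": -0.35,"tz": 0.35,"turn": 0},
    {"hand": 1,"tx": -0.1,"ty": -0.35,"tz": 0.35,"turn": 0},
    {"hand": 1,"tx": -0.1,"ty": -0.35,"tz": 0.35,"turn": 0},
  ],
  grip_force=10,
)

```text
time_s: 7.35
tcp_pos: [0.4498, -0.274, 0.3237]
eef_rot: [180.0, 0.0, -175.2]
contact_force: [-0.2, 0.1, 0.2]
gripper_width: 0.0006
gripper_force: 0.0
```

Request:
drive_tool(
  commands=[
    {"hand": 1,"tx": 0,"ty": 0,"tz": 0,"turn": 0},
    {"hand": 1,"tx": 0,"ty": 0,"tz": 0,"turn": 0},
    {"hand": 1,"tx": 0,"ty": 0,"tz": 0,"turn": 0},
    {"hand": 1,"tx": 0,"ty": 0,"tz": 0,"turn": 0},
    {"hand": 1,"tx": 0,"ty": 0,"tz": 0,"turn": 0},
    {"hand": 1,"tx": 0,"ty": 0,"tz": 0,"turn": 0},
    {"hand": 1,"tx": 0,"ty": 0,"tz": 0,"turn": 0},
    {"hand": 1,"tx": 0,"ty": 0,"tz": 0,"turn": 0},
    {"hand": 1,"tx": 0,"ty": 0,"tz": 0,"turn": 0},
    {"hand": 1,"tx": 0,"ty": 0,"tz": 0,"turn": 0},
  ],
  grip_force=10,
)

```text
time_s: 8.35
tcp_pos: [0.4501, -0.2732, 0.3238]
eef_rot: [-180.0, 0.0, -175.1]
contact_force: [-0.2, 0.1, 0.8]
gripper_width: 0.0006
gripper_force: 0.0
```

Request:
drive_tool(
  commands=[
    {"hand": 1,"tx": 0,"ty": 0,"tz": 0,"turn": 0},
    {"hand": 1,"tx": 0,"ty": 0,"tz": 0,"turn": 0},
    {"hand": 1,"tx": 0,"ty": 0,"tz": 0,"turn": 0},
    {"hand": 1,"tx": 0,"ty": 0,"tz": 0,"turn": 0},
    {"hand": 1,"tx": 0,"ty": 0,"tz": 0,"turn": 0},
    {"hand": 1,"tx": 0,"ty": 0,"tz": 0,"turn": 0},
    {"hand": 1,"tx": 0,"ty": 0,"tz": 0,"turn": 0},
    {"hand": 1,"tx": 0,"ty": 0,"tz": 0,"turn": 0},
    {"hand": 1,"tx": 0,"ty": 0,"tz": 0,"turn": 0},
    {"hand": 1,"tx": 0,"ty": 0,"tz": 0,"turn": 0},
  ],
  grip_force=10,
)

```text
time_s: 9.35
tcp_pos: [0.4501, -0.2732, 0.3238]
eef_rot: [-180.0, -0.0, -175.1]
contact_force: [0.3, -0.7, 0.2]
gripper_width: 0.0004
gripper_force: 0.0
```

```bash
python3 - <<'E'
from h import *
a=r.capture("top")["frame"][:,:,::-1][170:320,220:420]
b=r.capture("side")["frame"][:,:,::-1][150:300,240:440]
cv2.imwrite("pics/v6.png",cv2.hconcat([cv2.resize(a,(400,300)),cv2.resize(b,(400,300),interpolation=2)]))
E
```

```text
(no output)
```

View pics/v6.png

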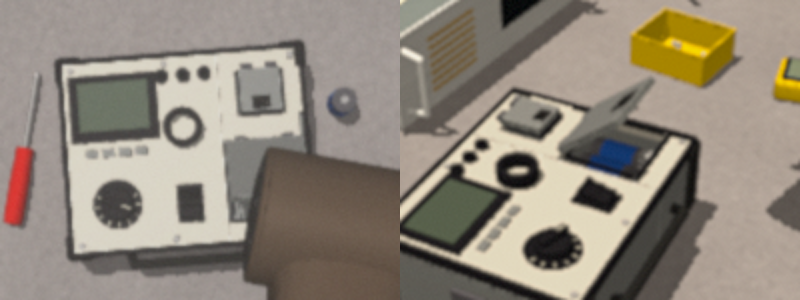

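The side view shows the battery hatch (610,115) standing open, the rocker (597,193) off and the fuse hatch shut. In the top view nothing has shifted. I'll wait another second, then hand in.

Request:
drive_tool(
  commands=[
    {"hand": 1,"tx": 0,"ty": 0,"tz": 0,"turn": 0},
    {"hand": 1,"tx": 0,"ty": 0,"tz": 0,"turn": 0},
    {"hand": 1,"tx": 0,"ty": 0,"tz": 0,"turn": 0},
    {"hand": 1,"tx": 0,"ty": 0,"tz": 0,"turn": 0},
    {"hand": 1,"tx": 0,"ty": 0,"tz": 0,"turn": 0},
    {"hand": 1,"tx": 0,"ty": 0,"tz": 0,"turn": 0},
    {"hand": 1,"tx": 0,"ty": 0,"tz": 0,"turn": 0},
    {"hand": 1,"tx": 0,"ty": 0,"tz": 0,"turn": 0},
    {"hand": 1,"tx": 0,"ty": 0,"tz": 0,"turn": 0},
    {"hand": 1,"tx": 0,"ty": 0,"tz": 0,"turn": 0},
  ],
  grip_force=10,
)

```text
time_s: 10.45
tcp_pos: [0.4501, -0.2732, 0.3238]
eef_rot: [-180.0, -0.0, -175.1]
contact_force: [-1.1, 0.5, -0.1]
gripper_width: 0.0004
gripper_force: 0.0
```

```bash
python3 -c "
from plant import r
print(r.close_job())"
```

```text
the job is handed in; nothing more can be done
None
```

I switched the tester off and pressed the battery hatch once; in the pictures it had sprung open and nothing else had moved. I handed the job in at about 10.5 s (no verdict was returned).

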